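# Wind the tin bird with its fold-out crank

## Task

Wind up the tin bird: on the plinth that carries the bird, swing the folding handle of the crank out, turn the crank clockwise (seen from above) with the handle out until the crank bar points straight at the bird, then fold the handle back in over the bar and let go.

Things in the scene. Friction and masses are not known exactly. Their poses are not given: they have to be found in the camera images.
- bird_plinth: Fixed black plinth, 274 x 142 mm, 45 mm high, that carries a tin bird 57 mm tall. (The plinth with the same crank but a gear wheel on it is not meant.) Origin: on the vertical crank axis, at the plinth's foot. x: level, from the crank axis to the bird 155 mm away (nothing of it nearer than 135 mm); z up. The plinth reaches from x = -76 to +198 mm, y = -71 to 71 mm.
- bird_crank (a joint): Turn of the flat steel crank bar about its vertical axis, rad, growing clockwise from above. At q the bar points 4.5 - q rad counter-clockwise from the plinth's x axis: at 4.5 straight at the bird. Stops at 0 and 4.7; starts at 0 to 1.2. The handle's hinge is on the bar, 55 mm from the crank axis. Stays where left (friction 0.15 N m: about 2 N at the swung-out knob).
- bird_handle (a joint): Swing of the arm with the knob, 32 mm from its vertical hinge on the bar, rad. 0: folded back over the bar, knob 23 mm from the crank axis; swings out clockwise from above to a stop at 2.9, nearly in line with the bar (knob 87 mm from the axis). At f the arm points pi - f rad counter-clockwise from the bar's direction. Starts at 0 to 0.25. Stays where left (0.02 N m).
- bird_knob_mid (a point): Grasp point on the axis of the crank's upright brass knob, 46 mm above the plinth's top (91 mm above the shelf). The knob, 18 mm across, runs from 22 to 64 mm above the plinth's top and spins freely on its vertical pin, so the fingers need not turn with the crank. Arm, bar and hinge lie lower than 23 mm above the plinth's top.

How it is judged:
On the way, in this order (a step that is already met when the one before it is completed fails the run):
1. the handle of the bird's crank is swung out (past 2.2 rad of its 2.9) (value of joint bird_handle above 2.2 rad), for 0.1 s.
2. the crank is turned clockwise past 2.4 rad with the handle out (past 1.9) (value of joint bird_crank above 2.4 rad and value of joint bird_handle above 1.9 rad), for 0.05 s.
3. the crank bar points at the bird (within 0.35 rad) with the handle still out (past 1.9) (value of joint bird_crank above 4.15 rad and value of joint bird_handle above 1.9 rad), for 0.05 s.
At the end, for the whole second after the job is handed in: The bird's crank bar points at the bird (crank joint above 4.15 rad, that is within 0.35 rad of 4.5; its stop is at 4.7), the handle is folded back over the bar (handle joint below 0.4 rad), and both are at rest (value of joint bird_handle below 0.4 rad and value of joint bird_crank above 4.15 rad and velocity of joint bird_crank between -0.1 and 0.1 rad/s and velocity of joint bird_handle between -0.1 and 0.1 rad/s); the robot touches nothing.
It also fails if it takes over 64 s, if anything falls off the work surface, if the arm or the gripper's body presses on something with over 40 N, if the wrist force passes 120 N, or if a joint passes its speed limit or range.

## Robot

A 7-joint arm with a two-finger parallel gripper is mounted at the origin on the work surface. World frame = base frame: x ahead of the robot, y to its left, z up, the work surface at z = 0. Lengths are in m, angles in rad, forces in N, time in s.
With the tool pointing down it reaches from about 0.4 to 0.85 m from the base axis. Payload 10.4 kg.
Tool frame: the origin (TCP) lies at the very end of the fingers, on their centre line; the grasp point (between the pads) lies 19 mm behind it (r.pinch_z is the distance from the TCP to the grasp point, in m); z points along the fingers, y is the line along which they close (so a half turn about z gives the same grasp; the last joint's range is limited). The gripper opens to 87 mm and grips with 3 to 60 N. Pads are 19 mm wide; open, the fingers measure 117 mm over their backs; the gripper's body (75 mm by 190 mm) begins 51 mm behind the grasp point.
Start: joints at [1.261, 0.332, -0.065, 1.46, 0.022, 1.35, -0.088], TCP at [0.177, -0.599, 0.223] pointing down, gripper open.
Joint ranges: [-2.6, 2.6], [-0.5, 2.12], [-1.47, 1.34], [0.16, 2.42], [-1.27, 4.41], [0.06, 2.06], [-2.6, 2.6]. Speed limits (rad/s): [2.22, 2.22, 2.79, 2.79, 3.14, 3.14, 3.14].

## Interface

Orientations are given as a unit quaternion [x, y, z, w].
In Python, from bench import sensors, vision, r gives the robot as it stands.
- The arm moves only by the shell command python3 -m crank 'ROWS' [OPENING] [FORCE]. ROWS is JSON, a list of rows, each a list of 2 entries, a list of its own where there are three numbers: the shift along the tool's x, y, z normalised to -1 to 1, where 1 is 3 cm, then the turn about the tool's z normalised to -1 to 1, where 1 is 8 degrees. A call has 1 to 12 rows; each row shifts and turns the commanded pose from where the row before left it, along the tool's axes as they then stand; what a row does not reach is not made up. A row lasts 1/8 s, in which the tool goes at most 62.5 mm and 10.7 degrees, less where a joint would pass 70% of its speed; a pose out of reach is approached as far as the arm can. A call with a number of a shift or a turn outside -1 to 1 is refused whole. A call with a gripper value outside its range is refused whole. OPENING is the opening, from 0 (shut) to 1 (fully open), set as the call begins (- or left out, the last holds). The fingers move at their own pace and stop on an object; FORCE is the grip in N (left out, the last holds). Time passes only in rows, so rows that do not move let the fingers close. It gives the time, the measured TCP pose, the force, the opening and the grip force at its end, in the units of the state.
- sensors.read_state(): the state, without advancing time (a new reading comes with each control period).
- vision.camera(name): name is "scene" or "top" or "wrist"; returns the picture (400x640x3 uint8, red, green, blue); there is no depth.
- vision.camera_model(name): a dict with "vertical_fov" (degrees; the focal length in pixels is half the picture's height over the tangent of half this angle, whatever the lens; pixels are square), "cx", "cy" (the principal point, pixels), "dist" ([k1, k2, p1, p2, k3] as OpenCV has them; the pictures are not rectified), "camera_from_world" (4x4, takes a point from world to camera coordinates); the wrist camera has in their place "hand_eye" (4x4, takes a point from camera to tool coordinates, whose origin is the TCP and whose axes are the flange's). Camera axes: x right, y down, z forward; pixel columns grow to the right and rows downward; lengths in m; the calibration is good to about 2 mm. A picture is of the moment at which its call begins: read the wrist's pose just before it. camera_model takes no time and is no camera call.
- r.close_job(): hands the job in; it is judged then, once.
The state is a dict: "time": time; "joint_positions": joint angles; "joint_vel": joint speeds; "joint_torque": joint torques, N m; "ee_pos": TCP position; "eef_rot": TCP orientation; "ft_force": force on the tool from outside, world axes, zero at the start; "torque": the same for the moment, N m; "width": finger opening in m; "grip_force": force on a finger pad.
Only numpy, scipy, OpenCV 4.12 (cv2) and the standard library are available. Lean on these libraries where they do the work, as an engineer would, in place of code of your own. Each camera call takes 0.05 s, during which the arm holds its last target. There are 200 camera calls.

## Working session

There is one attempt and no reset: what is moved stays moved. The work goes in short steps, Python scripts to look and compute and a shell command to move; the robot and the scene stay as the last step left them, time stands still between calls to the robot, and variables do not carry over. Pictures are saved under pics/ and viewed, at most 10 in all, crops included, and the job is handed in when it is done.

```bash
ls; mkdir -p pics; python3 - <<'E'
from bench import sensors, vision, r
import cv2,numpy as np
s=sensors.read_state(); print(s['time'],s['ee_pos'],s['eef_rot'],s['width'],r.pinch_z)
for n in ("top","scene"):
    im=vision.camera(n); np.save(f'pics/{n}0.npy',im); cv2.imwrite(f'pics/{n}0.png',im[:,:,::-1]); print(vision.camera_model(n))
print(vision.camera_model("wrist"))
E
```

```text
pics
0.0 [ 0.1766826  -0.59909358  0.22173744] [ 9.89733760e-01  1.42921492e-01 -1.37333893e-04 -7.15734126e-04] 0.08697238214975254 0.0187
{'vertical_fov': 57.33152530968077, 'cx': 321.01740723040797, 'cy': 201.88032529868542, 'dist': array([-0.06702647,  0.        ,  0.        ,  0.        ,  0.        ]), 'camera_from_world': array([[ 0.00696637, -0.99990838, -0.01160576, -0.03738995],
       [-0.98373   , -0.00476918, -0.17958993,  0.5421554 ],
       [ 0.17951812,  0.01266803, -0.9836731 ,  0.74860922],
       [ 0.        ,  0.        ,  0.        ,  1.        ]])}
{'vertical_fov': 43.91982602802577, 'cx': 326.98184607553213, 'cy': 201.40990933386837, 'dist': array([-0.12452578,  0.        ,  0.        ,  0.        ,  0.        ]), 'camera_from_world': array([[-0.66878262,  0.74336129, -0.01199189,  0.37919967],
       [ 0.56740041,  0.49991973, -0.65432182, -0.22488132],
       [-0.48040253, -0.44440326, -0.75612112,  1.34757704],
       [ 0.        ,  0.        ,  0.        ,  1.        ]])}
{'vertical_fov': 71.24027371057723, 'cx': 314.5941243447435, 'cy': 199.84466977288668, 'dist': array([-0.02829829,  0.        ,  0.        ,  0.        ,  0.        ]), 'hand_eye': array([[-1.13547473e-04, -9.54593596e-01, -2.97911152e-01,
         8.14446217e-02],
       [ 9.99999808e-01,  7.30188998e-05, -6.15119052e-04,
        -8.83207641e-05],
       [ 6.08941852e-04, -2.97911165e-01,  9.54593404e-01,
        -1.62354721e-01],
       [ 0.00000000e+00,  0.00000000e+00,  0.00000000e+00,
         1.00000000e+00]])}
```

View pics/top0.png

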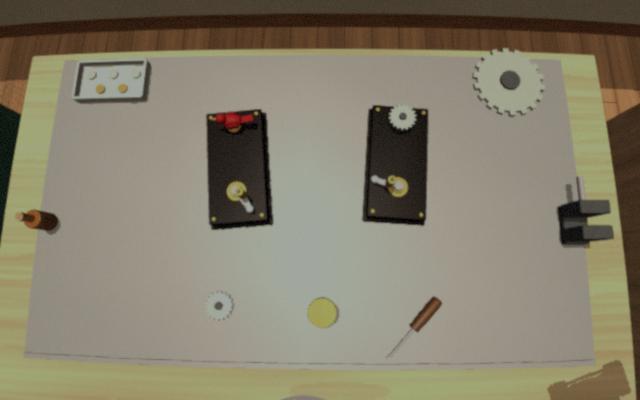

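View pics/scene0.png

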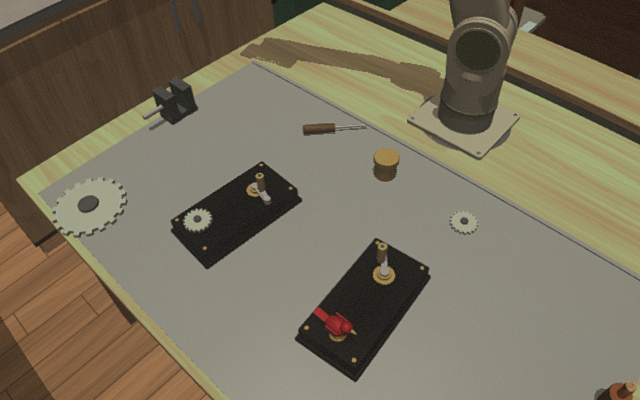

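The top view shows the bird plinth at the left, with the bird at (233,120), the crank hub at (236,190), and the bar toward (250,208). The scene view shows the same crank, with its knob at about (382,250). Next I measure the plinth from its dark outline and gold screws.

```bash
cat > h.py <<'E'
import numpy as np,cv2
from bench import sensors, vision, r
from scipy.spatial.transform import Rotation as R
def ray(n,uv,pose=None):
    m=vision.camera_model(n); f=200/np.tan(np.radians(m['vertical_fov']/2))
    K=np.array([[f,0,m['cx']],[0,f,m['cy']],[0,0,1]])
    p=cv2.undistortPoints(np.array(uv,float).reshape(-1,1,2),K,m['dist']).reshape(-1,2)
    d=np.c_[p,np.ones(len(p))]
    if n=='wrist':
        T=np.eye(4);T[:3,:3]=R.from_quat(pose['eef_rot']).as_matrix();T[:3,3]=pose['ee_pos'];T=T@m['hand_eye']
    else: T=np.linalg.inv(m['camera_from_world'])
    return T[:3,3],d@T[:3,:3].T
def plane(n,uv,z,pose=None):
    o,d=ray(n,uv,pose); return o+d*((z-o[2])/d[:,2])[:,None]
def two(u1,u2,n1='top',n2='scene'):
    o1,d1=ray(n1,u1);o2,d2=ray(n2,u2);A=np.c_[d1[0],-d2[0]]
    t=np.linalg.lstsq(A,o2-o1,rcond=None)[0];a=o1+t[0]*d1[0];b=o2+t[1]*d2[0]
    return (a+b)/2,np.linalg.norm(a-b)
E
python3 - <<'E'
from h import *
im=np.load('pics/top0.npy'); 
hsv=cv2.cvtColor(im,cv2.COLOR_RGB2HSV)
g=((hsv[...,0]>12)&(hsv[...,0]<35)&(hsv[...,1]>90)&(hsv[...,2]>70)).astype('uint8')
g[:100]=0;g[235:]=0;g[:,:200]=0;g[:,280:]=0
n,l,st,c=cv2.connectedComponentsWithStats(g)
for i in range(1,n): print(st[i],c[i].round(1),plane('top',c[i],.045).round(4))
cv2.imwrite('pics/crop0.png',cv2.resize(im[95:240,190:290,::-1],None,fx=4,fy=4,interpolation=cv2.INTER_CUBIC))
s=np.load('pics/scene0.npy');cv2.imwrite('pics/crop1.png',cv2.resize(s[230:380,290:440,::-1],None,fx=4,fy=4,interpolation=cv2.INTER_CUBIC))
E
```

```text
[254 111   5   5  17] [255.6 113. ] [[0.7513 0.1185 0.045 ]]
[208 115   8   6  31] [211.7 117.8] [[0.74   0.2208 0.045 ]]
[229 126  11   6  32] [234.7 129.2] [[0.7116 0.1653 0.045 ]]
[226 181  21  21 254] [235.8 190.2] [[0.5685 0.1552 0.045 ]]
[259 212   6   6  23] [261.3 214.5] [[0.5144 0.0962 0.045 ]]
[211 216   5   6  23] [213.2 218.6] [[0.5047 0.2022 0.045 ]]
```

View pics/crop0.png

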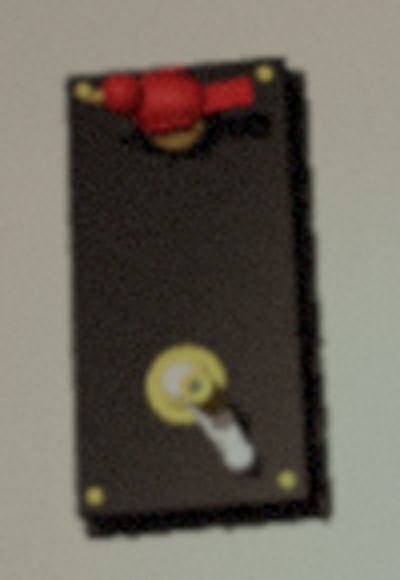

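View pics/crop1.png

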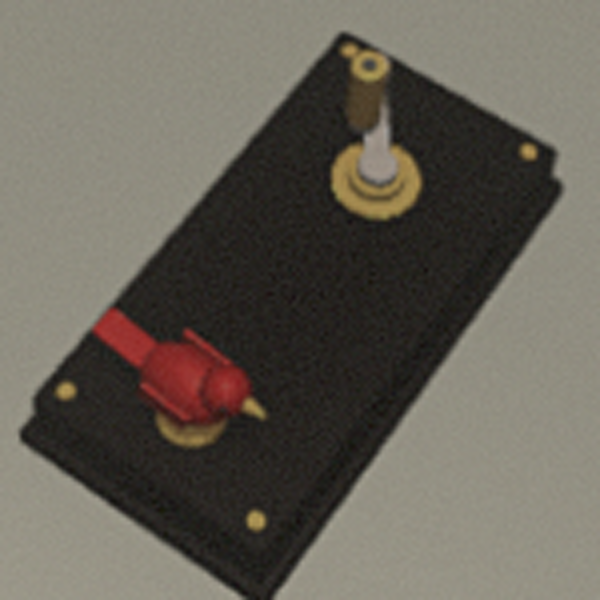

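```bash
python3 - <<'E'
from h import *
k=plane('top',[238.75,191.25],.109)[0];k2=plane('scene',[382.5,246.5],.109)[0]
print(k,k2,two([238.75,191.25],[382.5,246.5]))
h=plane('top',[249,209],.062)[0]; print(h)
A=np.array([.567,.1548]);yaw=.093
for v in (k[:2],k2[:2],h[:2]):
    d=v-A; print(np.linalg.norm(d), np.arctan2(d[1],d[0])-yaw)
kk=(k[:2]+k2[:2])/2;b=np.arctan2(*(h[:2]-A)[::-1])
H=A+.055*np.array([np.cos(b),np.sin(b)]);a=kk-H
print('q',(4.5-(b-yaw))%(2*np.pi),'H',H,'arm',np.linalg.norm(a),'f',(np.pi-(np.arctan2(a[1],a[0])-b)+np.pi)%(2*np.pi)-np.pi)
s=sensors.read_state();print(R.from_quat(s['eef_rot']).as_matrix().round(3))
E
```

```text
[0.55258194 0.1327101  0.109     ] [0.55552192 0.13320012 0.109     ] (array([0.55352402, 0.13276254, 0.10648519]), np.float64(0.0013876080095381771))
[0.52368631 0.12013091 0.062     ]
0.026378862094289645 -2.2420667799895355
0.024460196985616533 -2.1522436533533167
0.055479921732847215 -2.559596492523599
q 0.7764111853440134 H [0.52406099 0.12043081] arm 0.03250099428208389 f 0.27940785942163116
[[ 0.959  0.283 -0.   ]
 [ 0.283 -0.959  0.001]
 [-0.    -0.001 -1.   ]]
```

K is at about (0.554, 0.133), with q ≈ 0.78 and f ≈ 0.28. I'm moving above it.

```bash
python3 -m crank '[[[0.9,-0.95,0],0],[[0.9,-0.95,0],0],[[0.9,-0.95,0],0],[[0.9,-0.95,0],0],[[0.9,-0.95,0],0],[[0.9,-0.95,0],0],[[0.9,-0.95,0],0],[[0.9,-0.95,0],0],[[0.9,-0.95,0],0],[[0.9,-0.95,0],0]]'; python3 -m crank '[[[0.9,-0.95,0],0],[[0.9,-0.95,0],0],[[0.9,-0.95,0],0],[[0.9,-0.95,0],0],[[0.9,-0.95,0],0],[[0.9,-0.95,0],0],[[0.9,-0.95,0],0],[[0.9,-0.95,0],0],[[0.6,-0.6,0],0],[[0,0,0],0],[[0,0,0],0]]'
python3 - <<'E'
from h import *
s=sensors.read_state();im=vision.camera('wrist');np.save('pics/w1.npy',im)
cv2.imwrite('pics/w1.png',im[:,:,::-1])
M=R.from_quat(s['eef_rot']).as_matrix();print(s['time'],s['ee_pos'],M.round(3),s['joint_positions'])
print(M.T@(np.array([.554,.133,.076])-s['ee_pos'])/.03)
E
```

```text
time: 1.35
ee_pos: [0.3554, -0.2484, 0.2224]
eef_rot: [0.99, 0.143, -0.0, -0.0]
ft_force: [0.2, -0.0, 0.7]
width: 0.0868
grip_force: 0.0
time: 2.72
ee_pos: [0.5097, 0.0516, 0.2222]
eef_rot: [0.99, 0.143, -0.0, 0.0]
ft_force: [0.0, -0.7, 0.6]
width: 0.087
grip_force: 0.0
2.725 [0.50968164 0.05159419 0.22222344] [[ 0.959  0.282 -0.001]
 [ 0.282 -0.959 -0.   ]
 [-0.001  0.    -1.   ]] [ 0.5245546   0.15210219 -0.77500385  1.72121318  0.11004703  1.31362545
 -1.557396  ]
[ 2.18733997 -2.18682365  4.87195263]
```

View pics/w1.png

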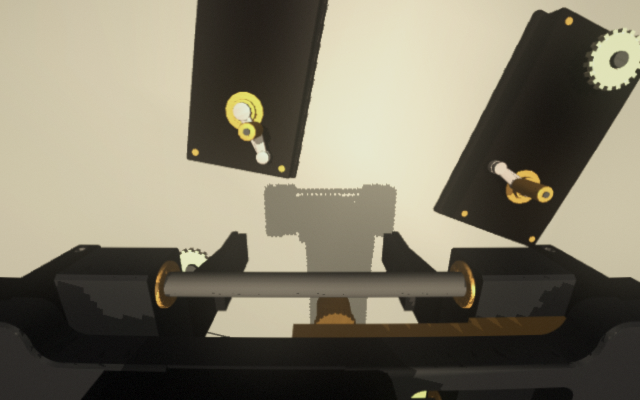

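The wrist view shows the hub at (242,110), the knob top at (246,131) and the bar's hinge end at (263,158). I'm refining the positions from this picture.

```bash
python3 - <<'E'
from h import *
s=sensors.read_state();im=np.load('pics/w1.npy')
hsv=cv2.cvtColor(im,cv2.COLOR_RGB2HSV)
print('screws',plane('wrist',[[195,152.5],[281.5,168.5]],.045,s))
print('hubcap',plane('wrist',[242,110],.065,s),'K',plane('wrist',[246,131],.109,s),'H',plane('wrist',[263,158],.064,s))
E
```

```text
screws [[0.50291813 0.20125558 0.045     ]
 [0.51331618 0.09504577 0.045     ]]
hubcap [[0.56848671 0.15155976 0.065     ]] K [[0.5532571  0.13313702 0.109     ]] H [[0.5233765  0.11739814 0.064     ]]
```

```bash
python3 -m crank '[[[0.72,-0.73,0],0],[[0.72,-0.73,0],0],[[0.72,-0.73,0],0],[[0,0,0],0],[[0,0,0.8],0],[[0,0,0.8],0],[[0,0,0.8],0],[[0,0,0.8],0],[[0,0,0.8],0],[[0,0,0.8],0],[[0,0,0],0],[[0,0,0],0]]'
python3 -m crank '[[[0,0,0],0],[[0,0,0],0],[[0,0,0],0],[[0,0,0],0],[[0,0,0],0],[[0,0,0],0],[[0,0,0],0],[[0,0,0],0]]' 0.05 15
cat > plan.py <<'E'
# prints tool-axis rows (normalised) from the present TCP through knob points for a list of (q,f)
import sys; from h import *
A=np.array([.567,.1545]);yaw=.093
def knob(q,f):
    b=4.5-q+yaw;u=lambda t:np.array([np.cos(t),np.sin(t)])
    return A+.055*u(b)+.032*u(b+np.pi-f)
def est(p):
    d=p-A;L=np.linalg.norm(d);c=np.clip((L*L-.055**2-.032**2)/(2*.055*.032),-1,1)
    e=np.arccos(c);f=np.pi-e   # arm is at +e from bar (ccw)
    b=np.arctan2(d[1],d[0])-np.arctan2(.032*np.sin(e),.055+.032*c)
    return (4.5+yaw-b)%(2*np.pi),f
def rows(q0,f0,q1,f1,n,p0=None):
    s=sensors.read_state();M=R.from_quat(s['eef_rot']).as_matrix()[:2,:2]
    p=s['ee_pos'][:2]
    print('t',s['time'],'z',s['ee_pos'][2],'F',s['ft_force'].round(1),'w',s['width'],'est q,f',est(p),'|d|',np.linalg.norm(p-A))
    for i in range(1,n+1):
        k=knob(q0+(q1-q0)*i/n,f0+(f1-f0)*i/n); print(((k-p)@M/.03).round(2).tolist());p=k
if len(sys.argv)>1: rows(*map(float,sys.argv[1:5]),int(sys.argv[5]))
E
python3 plan.py .78 .25 .78 2.6 10
```

```text
time: 4.28
ee_pos: [0.554, 0.133, 0.0796]
eef_rot: [0.99, 0.142, 0.0, 0.0]
ft_force: [1.1, 0.5, 0.9]
width: 0.0868
grip_force: 0.0
time: 5.28
ee_pos: [0.5536, 0.1337, 0.0785]
eef_rot: [0.99, 0.143, -0.0, 0.0]
ft_force: [0.5, 0.6, 0.1]
width: 0.0179
grip_force: 15.0
t 5.275 z 0.0785038672950926 F [0.5 0.6 0.1] w 0.017862068821601636 est q,f (np.float64(0.7388164362770322), np.float64(0.22016347403157432)) |d| 0.02477834941678813
[-0.01, 0.26]
[-0.05, 0.24]
[-0.11, 0.22]
[-0.16, 0.19]
[-0.2, 0.15]
[-0.23, 0.1]
[-0.25, 0.04]
[-0.25, -0.01]
[-0.24, -0.07]
[-0.22, -0.13]
```

```bash
python3 -m crank '[[[-0.01,0.26,0],0],[[-0.05,0.24,0],0],[[-0.11,0.22,0],0],[[-0.16,0.19,0],0],[[-0.2,0.15,0],0],[[-0.23,0.1,0],0],[[-0.25,0.04,0],0],[[-0.25,-0.01,0],0],[[-0.24,-0.07,0],0],[[-0.22,-0.13,0],0],[[0,0,0],0],[[0,0,0],0]]'
python3 plan.py .78 2.6 4.5 2.6 22
python3 - <<'E'
from h import *
im=vision.camera('scene');cv2.imwrite('pics/s2.png',cv2.resize(im[180:380,270:470,::-1],None,fx=3,fy=3))
E
```

```text
time: 6.78
ee_pos: [0.5123, 0.0908, 0.0785]
eef_rot: [0.99, 0.143, -0.0, 0.0]
ft_force: [-1.8, -1.9, 0.9]
width: 0.0174
grip_force: 15.0
t 6.775 z 0.07848311433953721 F [-1.8 -1.9  0.9] w 0.017388657698262686 est q,f (np.float64(0.7895434261131982), np.float64(2.59280044997055)) |d| 0.08397682003625466
[-0.22, -0.4]
[-0.15, -0.45]
[-0.07, -0.47]
[0.0, -0.47]
[0.08, -0.47]
[0.16, -0.44]
[0.23, -0.41]
[0.3, -0.37]
[0.36, -0.31]
[0.4, -0.25]
[0.44, -0.17]
[0.46, -0.1]
[0.47, -0.02]
[0.47, 0.06]
[0.45, 0.14]
[0.42, 0.21]
[0.38, 0.28]
[0.33, 0.34]
[0.27, 0.39]
[0.2, 0.43]
[0.12, 0.46]
[0.04, 0.47]
```

View pics/s2.png

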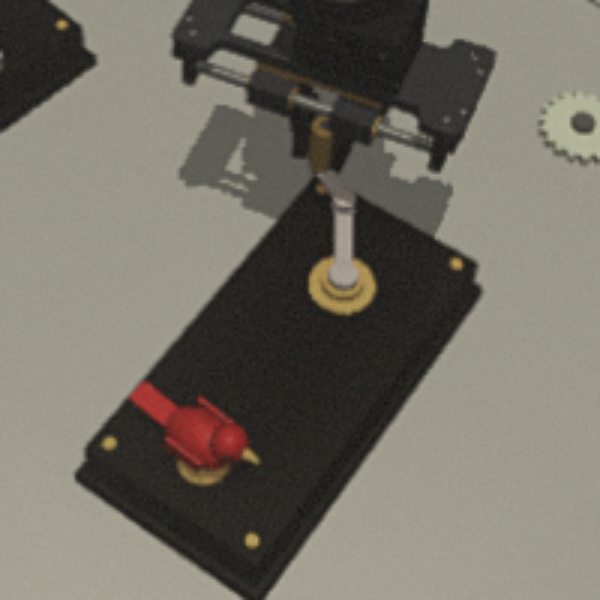

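The picture shows the handle swung out with the knob in the fingers (crop 320,140) and the bar still where it was. Now I turn the crank.

```bash
python3 -m crank '[[[-0.22,-0.4,0],0],[[-0.15,-0.45,0],0],[[-0.07,-0.47,0],0],[[0,-0.47,0],0],[[0.08,-0.47,0],0],[[0.16,-0.44,0],0],[[0.23,-0.41,0],0],[[0.3,-0.37,0],0],[[0.36,-0.31,0],0],[[0.4,-0.25,0],0],[[0,0,0],0],[[0,0,0],0]]'
python3 plan.py 2.47 2.6 4.5 2.6 12
```

```text
time: 8.32
ee_pos: [0.5094, 0.2168, 0.0785]
eef_rot: [0.99, 0.143, -0.0, -0.0]
ft_force: [-3.9, 3.1, 1.0]
width: 0.0177
grip_force: 15.0
t 8.325 z 0.07854790257586243 F [-3.9  3.1  1. ] w 0.017685092430504167 est q,f (np.float64(2.4437273696320165), np.float64(2.6811867157367204)) |d| 0.08486736813068999
[0.44, -0.15]
[0.46, -0.1]
[0.47, -0.02]
[0.47, 0.06]
[0.45, 0.14]
[0.42, 0.21]
[0.38, 0.28]
[0.33, 0.34]
[0.27, 0.39]
[0.2, 0.43]
[0.12, 0.46]
[0.04, 0.47]
```

```bash
python3 -m crank '[[[0.44,-0.15,0],0],[[0.46,-0.1,0],0],[[0.47,-0.02,0],0],[[0.47,0.06,0],0],[[0.45,0.14,0],0],[[0.42,0.21,0],0],[[0.38,0.28,0],0],[[0.33,0.34,0],0],[[0.27,0.39,0],0],[[0.2,0.43,0],0],[[0.12,0.46,0],0],[[0.04,0.47,0],0]]'
python3 -m crank '[[[0,0,0],0],[[0,0,0],0]]'
python3 plan.py 4.5 2.6 4.5 0.12 11
python3 - <<'E'
from h import *
im=vision.camera('scene');cv2.imwrite('pics/s3.png',cv2.resize(im[180:380,270:470,::-1],None,fx=3,fy=3))
E
```

```text
time: 9.82
ee_pos: [0.6499, 0.178, 0.0789]
eef_rot: [0.99, 0.143, 0.003, -0.001]
ft_force: [9.1, 3.8, -4.8]
width: 0.0177
grip_force: 15.0
time: 10.07
ee_pos: [0.6498, 0.177, 0.0789]
eef_rot: [0.99, 0.142, 0.002, 0.0]
ft_force: [8.7, 3.9, -4.5]
width: 0.0174
grip_force: 15.0
t 10.075 z 0.07887581199828798 F [ 8.7  3.9 -4.5] w 0.017446670086795686 est q,f (np.float64(4.4538088659811), np.float64(2.7959484309206784)) |d| 0.08579520959510481
[-0.16, -0.28]
[-0.15, -0.19]
[-0.19, -0.15]
[-0.22, -0.1]
[-0.23, -0.05]
[-0.24, 0.0]
[-0.23, 0.06]
[-0.21, 0.11]
[-0.18, 0.15]
[-0.15, 0.19]
[-0.1, 0.22]
```

View pics/s3.png

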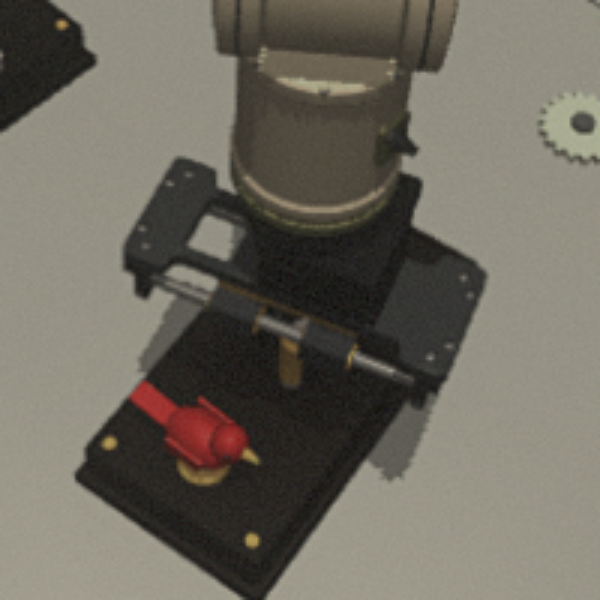

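The knob is held in front of the bird at crop (290,360). The estimates are q ≈ 4.45 and f ≈ 2.8. Now I fold the handle.

```bash
python3 -m crank '[[[-0.12,-0.24,0],0],[[-0.15,-0.19,0],0],[[-0.19,-0.15,0],0],[[-0.22,-0.1,0],0],[[-0.23,-0.05,0],0],[[-0.24,0,0],0],[[0,0,0],0],[[0,0,0],0]]'
python3 plan.py 4.5 1.25 4.5 0.08 6
```

```text
time: 11.12
ee_pos: [0.6083, 0.1888, 0.0785]
eef_rot: [0.99, 0.143, -0.0, 0.0]
ft_force: [-0.0, -1.0, 0.3]
width: 0.0175
grip_force: 15.0
t 11.125 z 0.0785120223947746 F [-0.  -1.   0.3] w 0.017467034386098482 est q,f (np.float64(4.497247147146992), np.float64(1.2318959743167461)) |d| 0.0536542199741577
[-0.18, 0.05]
[-0.19, 0.08]
[-0.17, 0.12]
[-0.14, 0.15]
[-0.11, 0.18]
[-0.08, 0.19]
```

```bash
python3 -m crank '[[[-0.18,0.05,0],0],[[-0.19,0.08,0],0],[[-0.17,0.12,0],0],[[-0.14,0.15,0],0],[[-0.11,0.18,0],0],[[-0.08,0.19,0],0],[[0,0,0],0],[[0,0,0],0],[[0,0,0],0]]'
python3 plan.py 4.5 0.08 4.5 0.05 1
python3 - <<'E'
from h import *
im=vision.camera('scene');cv2.imwrite('pics/s4.png',cv2.resize(im[180:380,270:470,::-1],None,fx=3,fy=3))
E
```

```text
time: 12.25
ee_pos: [0.5899, 0.16, 0.0786]
eef_rot: [0.99, 0.143, 0.0, -0.0]
ft_force: [5.2, -0.8, -2.1]
width: 0.0174
grip_force: 15.0
t 12.25 z 0.07857620910764146 F [ 5.2 -0.8 -2.1] w 0.01736819353674422 est q,f (np.float64(4.524730575617337), np.float64(0.12165538136076659)) |d| 0.023558776407797404
[-0.02, 0.05]
```

View pics/s4.png

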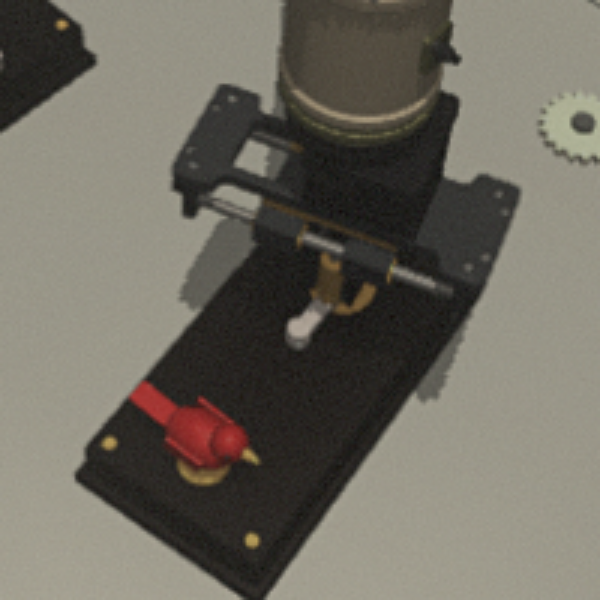

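The bar's end at crop (298,332) points at the bird, and the knob is folded back at (328,280). I ease off, open the gripper and lift.

```bash
python3 -m crank '[[[0.03,0,0],0],[[0,0,0],0],[[0,0,0],0],[[0,0,0],0],[[0,0,0],0],[[0,0,0],0],[[0,0,0],0]]' 0.7
python3 -m crank '[[[0,0,-0.6],0],[[0,0,-0.8],0],[[0,0,-0.8],0],[[0,0,-0.8],0],[[0,0,-0.8],0],[[-0.8,0,-0.8],0],[[-0.9,0,0],0],[[-0.9,0,0],0],[[-0.9,0,0],0],[[-0.9,0,0],0],[[0,0,0],0],[[0,0,0],0]]'
python3 - <<'E'
from h import *
s=sensors.read_state();im=vision.camera('wrist');sc=vision.camera('scene')
np.save('pics/w5.npy',im);np.save('pics/w5p.npy',np.r_[s['ee_pos'],s['eef_rot']])
a=cv2.resize(sc[200:370,280:450,::-1],(400,400));b=im[:240,160:480,::-1]
cv2.imwrite('pics/f5.png',np.hstack([a,np.pad(b,((0,160),(0,0),(0,0)))]))
E
```

```text
time: 13.18
ee_pos: [0.5905, 0.1602, 0.0785]
eef_rot: [0.99, 0.143, 0.0, 0.0]
ft_force: [0.9, 1.0, 0.3]
width: 0.0608
grip_force: 0.0
time: 14.68
ee_pos: [0.4646, 0.1231, 0.2174]
eef_rot: [0.99, 0.143, 0.001, 0.0]
ft_force: [0.2, 1.5, -0.7]
width: 0.061
grip_force: 0.0
```

View pics/f5.png

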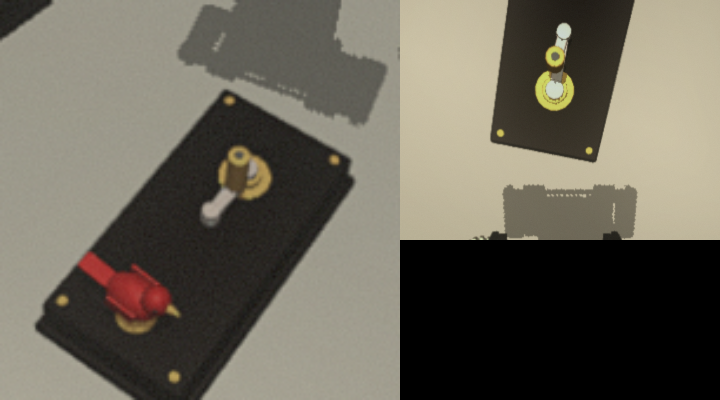

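The bar points at the bird in both halves. In the wrist half, the hub is at (555,90), the hinge at (564,31) and the knob top at (555,56). I'll check the angles numerically.

```bash
python3 - <<'E'
from h import *
from plan import est
p=np.load('pics/w5p.npy');s={'ee_pos':p[:3],'eef_rot':p[3:]}
c=plane('wrist',[315,90],.065,s)[0];h=plane('wrist',[324,31],.064,s)[0];k=plane('wrist',[315,56],.109,s)[0]
d=(h-c)[:2];b=np.arctan2(d[1],d[0]);a=(k-h)[:2]
print(c,h,k,'q',4.5+.093-b,'f',(np.pi-(np.arctan2(a[1],a[0])-b)+np.pi)%(2*np.pi)-np.pi,np.linalg.norm(d),np.linalg.norm(a))
E
```

```text
[0.56535967 0.15256252 0.065     ] [0.62173591 0.1597614  0.064     ] [0.58924984 0.15968865 0.109     ] q 4.46599381410913 f 0.12476693632130775 0.056834007620887576 0.032486152805864525
```

```bash
python3 -c "
from bench import r
print(r.close_job())"
```

```text
the job is handed in; nothing more can be done
None
```

The job is handed in: the bird's crank bar points at the bird (crank about 4.47 rad), the handle is folded back (about 0.12 rad), and the gripper has let go and is clear; the hand-in gave no pass/fail result.

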